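# Knock a stuck drone battery up out of its charging cradle

## Robot

A 6-joint arm with a two-finger parallel gripper is mounted at the origin on the work surface. World frame = base frame: x ahead of the robot, y to its left, z up, the work surface at z = 0. Lengths are in m, angles in rad, forces in N, time in s.
With the tool pointing down it reaches from about 0.35 to 0.925 m from the base axis. Payload 6.4 kg.
Tool frame: the origin (TCP) lies where the fingers leave the gripper's body, on its centre line; the fingertips stand 73 mm ahead of it and the grasp point (between the pads) lies 54 mm ahead of it; z points along the fingers, y is the line along which they close (so a half turn about z gives the same grasp; the last joint's range is limited). The gripper opens to 85 mm and grips with 20 to 120 N. Pads are 22 mm wide; open, the fingers measure 114 mm over their backs; the gripper's body (76 mm by 85 mm) begins 54 mm behind the grasp point. The pads swing forward as they close: fully open they stand 13 mm farther back than shut.
Start: joints at [0.948, 0.245, 1.558, -0, 1.339, -0.174], TCP at [0.282, 0.586, 0.304] pointing down, gripper open.
Joint ranges: [-3.13, 3.13], [-1.02, 2.26], [0.13, 2.54], [-0.95, 4.09], [0.21, 2.88], [-2.74, 2.74]. Speed limits (rad/s): [2.57, 2.57, 3.14, 3.14, 3.14, 3.14].

## Interface

Orientations are given as [roll, pitch, yaw] about the fixed x, y, z axes, in that order (R = Rz(yaw) Ry(pitch) Rx(roll)).
In Python, from station import env gives the robot as it stands.
- The arm moves only by the shell command python3 -m crank 'ROWS'. ROWS is JSON, a list of rows, each an object of numbers: "x", "y", "z": the shift along the world's x, y, z in m; "rx", "ry", "rz": the turn, a rotation vector about the world's x, y, z in degrees; "claw": the finger opening in m, from 0 to 0.0854. A call has 1 to 20 rows; each row is the pose to reach, as a shift and turn from the pose commanded when the call began; what a row does not reach only later rows make up. A row lasts 1/8 s, in which the tool goes at most 62.5 mm and 10.7 degrees, less where a joint would pass 70% of its speed; a pose out of reach is approached as far as the arm can. A call with a gripper value outside its range is refused whole. The fingers move at their own pace and stop on an object; the grip force is fixed at half the most. Time passes only in rows, so rows that repeat a pose let the fingers close. It gives the time, the measured TCP pose, the force, the opening and the grip force at its end, in the units of the state.
- env.observe(): the state, without advancing time (a new reading comes with each control period).
- env.snapshot(name): name is "scene" or "top"; returns the picture (384x512x3 uint8, red, green, blue); there is no depth.
- env.camera_params(name): a dict with "intrinsics" (3x3 intrinsics, pixels), "k1" (the pictures are not rectified: a ray, as slopes to the right and down, at radius r is drawn at 1 + k1 r^2 times it, then the intrinsics apply), "world_to_cam" (4x4, takes a point from world to camera coordinates). Camera axes: x right, y down, z forward; pixel columns grow to the right and rows downward; lengths in m; the calibration is good to about 2 mm. A picture is of the moment at which its call begins. camera_params takes no time and is no camera call.
- env.close_job(): hands the job in; it is judged then, once.
The state is a dict: "time": time; "joint_pos": joint angles; "qvel": joint speeds; "joint_efforts": joint torques, N m; "ee_pos": TCP position; "tcp_rot": TCP orientation; "force": force on the tool from outside, world axes, zero at the start; "ft_torque": the same for the moment, N m; "gripper_width": opening from 0.0 (shut) to 1.0 (fully open); "gripper_force": force on a finger pad.
Only numpy, scipy, OpenCV 4.12 (cv2) and the standard library are available. Lean on these libraries where they do the work, as an engineer would, in place of code of your own. Each camera call takes 0.05 s, during which the arm holds its last target. There are 200 camera calls.

## Task

The drone battery is stuck flush in the raised charging cradle. Take the knockout tool by its top grip, bring its rod under the cradle, feel gently for the hidden hole in the underside and press the rod up through it, never hard, until the battery has clicked up and stays standing proud of the cradle, level, on its catches. Then draw the tool out and leave it standing upright on the desk, clear of the cradle; only the rod may touch the battery, and nothing else on the desk is to be disturbed.

Things in the scene. Friction and masses are not known exactly. Their poses are not given: they have to be found in the camera images.
- cradle: Black charging cradle on four aluminium legs, fixed. Origin on the desk under its centre; z up, y along its long side; -x is its front, roughly towards the robot (four small white marks). Block 66 (x) by 110 (y) mm, from z = 60 mm (underside) to 108 mm (top). Legs 12 mm square at x = +-27, y = +-49 mm: the front opening is 86 mm wide. Over 25 N on it or the battery does damage.
- cradle_top (a point): Centre of the cradle's top face, z = 108 mm; the pocket, 46 by 82 mm, opens here; its floor is at z = 68 mm. A spring catch in each end wall of the pocket holds a rib on the battery's end.
- cradle_under (a point): Centre of the underside (z = 60 mm), NOT the hole. A stiff solid steel shutter, z 60 to 64 mm, covers the underside. Its one hole, 22 (x) by 12.5 (y) mm, is centred at x = 0 and anywhere from y = -15 to +15 mm of the cradle: not measured nor seen from above, to be felt for with the rod. Above it the pocket floor is open (64 to 68 mm) and the rod meets the battery.
- battery: Grey battery 44 (x) by 80 (y) by 40 mm high, stuck flush in the pocket. Origin: centre of its underside, 68 mm above the cradle's when seated. Starting it takes 8 to 14 N from below. Pushed off its centre, one end rises first; when both ends have risen 16 mm the catches snap under the ribs and hold it about 15 mm proud without the rod.
- tool: C-shaped steel knockout tool, 0.35 kg, stands on the desk. Origin at its foot below the rod, z up. Lower bar 24 mm wide (y), 10 mm high, x = -70 to +12 mm; at its -x end a cross foot 70 mm wide (y) and the spine, inner face at x = -56 mm; upper arm 16 mm wide, z = 132 to 142 mm. The cradle goes in the C's throat: enter from the cradle's front, tool x along cradle x, bar just over the desk.
- rod_tip (a point): Round black rubber cap on the top end of the tool's upright rod, 9 mm diameter, 50 mm above the tool's origin; the rod stands on the lower bar, from z = 10 to 50 mm.
- tool_grip (a point): Centre of the wooden grip block on the upper arm, 159 mm above the tool's origin, in line with the rod: 24 (x) by 22 (y) by 34 mm high, z = 142 to 176 mm; pinch it across its 22 mm (tool y) from above, firmly: the spine side is heavier and the tool can tip a little in the jaws.
- spare_battery: Spare battery like the stuck one, 44 by 80 by 40 mm, standing on the desk, origin under its centre; a bystander, leave alone
- remote: White remote control lying on the desk, 50 by 130 by 18 mm, origin under its centre; a bystander, leave alone
- controller: Black flight controller with two sticks and two aerials, 90 by 150 by 53 mm, origin under its centre; a bystander, leave alone
- bottle: Clear water bottle, 64 mm diameter, 200 mm tall, origin under its centre; a bystander, leave alone
- screwdriver: Screwdriver lying on the desk, 170 mm long; a bystander, leave alone
- mug: White mug, 80 mm diameter, 90 mm tall, origin under its centre; a bystander, leave alone
- propeller: Spare black propeller lying flat, 212 mm across, 6 mm high, origin under its hub; a bystander, leave alone
- card_case: Small black memory-card case, 60 by 85 by 16 mm, origin under its centre; a bystander, leave alone

How it is judged:
On the way, in this order (a step that is already met when the one before it is completed fails the run):
1. the tool's rod presses up on the still seated battery from below (contact force between tool and battery above 2 N and z of battery in the frame of cradle below 0.074 m and z of rod_tip in the frame of cradle above 0.064 m).
2. the rod has raised the battery at least 12 mm (z of battery in the frame of cradle above 0.08 m), for 0.1 s.
At the end, for the whole second after the job is handed in: The battery rests in the cradle 10 to 22 mm above its seated height, level within 0.1 rad, at rest and held by the catches; the tool stands upright on the desk (within 0.06 rad), at rest, its rod at least 60 mm from the cradle's centre and not touching the cradle (z of battery in the frame of cradle between 0.078 and 0.09 m and horizontal distance between battery and cradle below 0.006 m and angle between the z axis of battery and the z axis of cradle, either way round below 0.1 rad and linear speed of each of battery, tool below 0.02 m/s and height (world z) of tool below 0.005 m and angle between tool's own z axis and vertical below 0.06 rad and horizontal distance between tool and cradle above 0.06 m and contact force between tool and cradle below 0.5 N).
It fails at once if the tool presses on the cradle with more than 25 N (contact force between tool and cradle above 25 N).
It fails at once if the rod presses on the battery with more than 25 N (contact force between tool and battery above 25 N).
It fails at once if the gripper or arm touches the battery (contact force between any of the fingers, the arm and battery above 1 N).
It fails at once if something else on the desk is shifted more than 30 mm (distance of any of spare_battery, remote, controller, bottle, screwdriver, mug, propeller, card_case from where it was at the start of the episode above 0.03 m).
It also fails if it takes over 64 s, if anything falls off the work surface, if the arm or the gripper's body presses on something with over 40 N, if the wrist force passes 120 N, or if a joint passes its speed limit or range.

## Working session

There is one attempt and no reset: what is moved stays moved. The work goes in short steps, Python scripts to look and compute and a shell command to move; the robot and the scene stay as the last step left them, time stands still between calls to the robot, and variables do not carry over. Pictures are saved under pics/ and viewed, at most 10 in all, crops included, and the job is handed in when it is done.

```bash
ls; mkdir -p pics; python3 - <<'E'
from station import env
import cv2
for n in("scene","top"):
    cv2.imwrite(f"pics/{n}0.png",cv2.cvtColor(env.snapshot(n),cv2.COLOR_RGB2BGR))
    print(env.camera_params(n))
print(env.observe())
E
```

```text
pics
{'intrinsics': array([[363.272817  ,   0.        , 264.59342319],
       [  0.        , 363.272817  , 195.79760144],
       [  0.        ,   0.        ,   1.        ]]), 'k1': -0.029497610060408033, 'world_to_cam': array([[ 0.52033897,  0.85394886,  0.00432441, -0.2533085 ],
       [ 0.73878217, -0.44761274, -0.50382907, -0.33528255],
       [-0.4283086 ,  0.2653567 , -0.86379255,  1.29660571],
       [ 0.        ,  0.        ,  0.        ,  1.        ]])}
{'intrinsics': array([[439.58935221,   0.        , 256.02953886],
       [  0.        , 439.58935221, 185.94561159],
       [  0.        ,   0.        ,   1.        ]]), 'k1': -0.03937939818598844, 'world_to_cam': array([[ 0.01369878, -0.99988297, -0.00681057, -0.01296031],
       [-0.98563042, -0.01235605, -0.16846363,  0.53034869],
       [ 0.16835976,  0.00902045, -0.98568434,  1.08270197],
       [ 0.        ,  0.        ,  0.        ,  1.        ]])}
{'time': 0.1, 'joint_pos': array([ 9.47900548e-01,  2.45730601e-01,  1.55890639e+00,  2.12512158e-05,
        1.33868114e+00, -1.74089079e-01]), 'qvel': array([ 0.00066962, -0.0009713 , -0.00110593,  0.00108946, -0.00083102,
        0.00102273]), 'joint_efforts': array([-9.91120542e-04, -4.30669320e+01, -3.27129757e+01, -1.25196439e-04,
        2.77102117e-03,  1.68452311e-05]), 'ee_pos': array([0.28179033, 0.58532375, 0.30289144]), 'tcp_rot': array([-3.13989684e+00, -3.19232033e-04,  2.69278078e+00]), 'force': array([ 0.42048588,  0.58636025, -0.44416442]), 'ft_torque': array([ 0.0702986 ,  0.07070232, -0.08388193]), 'gripper_force': 0.0, 'gripper_width': 0.9991262426967795}
```

View pics/scene0.png

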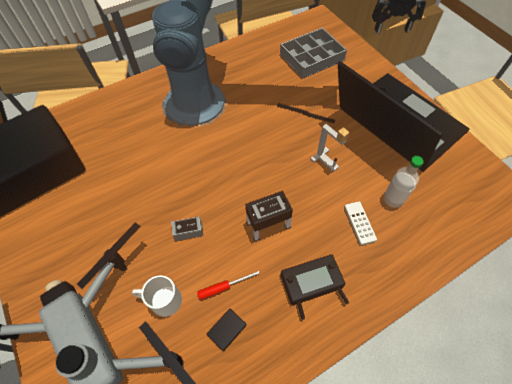

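View pics/top0.png

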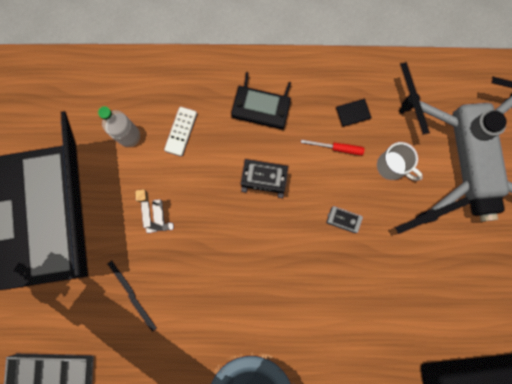

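The scene view has the tool at about (328,150) and the cradle at about (269,212). In the top view the tool is near (152,212) and the cradle near (265,177). I'll enlarge both.

```bash
cat > h.py <<'E'
import numpy as np, cv2
from scipy.optimize import least_squares
from station import env
def proj(n,P):
    c=env.camera_params(n);P=np.atleast_2d(P);W=c["world_to_cam"];q=P@W[:3,:3].T+W[:3,3]
    s=q[:,:2]/q[:,2:];s=s*(1+c["k1"]*(s**2).sum(1,keepdims=True));K=c["intrinsics"]
    return s*[K[0,0],K[1,1]]+K[:2,2]
def ray(n,uv,z):
    return least_squares(lambda p:proj(n,[p[0],p[1],z])[0]-uv,[.5,0]).x
def fit(obs,x0):
    "obs: (cam,local pt,uv); pose x,y,yaw on desk"
    def f(p):
        c,s=np.cos(p[2]),np.sin(p[2]);R=np.array([[c,-s,0],[s,c,0],[0,0,1]])
        return np.concatenate([proj(n,R@np.array(l)+[p[0],p[1],0])[0]-uv for n,l,uv in obs])
    r=least_squares(f,x0,loss="soft_l1");return r.x,r.fun.reshape(-1,2)
E
python3 - <<'E'
import cv2,numpy as np
s=cv2.imread("pics/scene0.png");t=cv2.imread("pics/top0.png")
c=lambda im,x,y,w,h:cv2.resize(im[y:y+h,x:x+w],(400,300),interpolation=cv2.INTER_CUBIC)
cv2.imwrite("pics/comp0.png",np.vstack([np.hstack([c(t,233,152,64,48),c(t,125,184,64,48)]),np.hstack([c(s,237,186,64,48),c(s,296,120,64,48)])]))
E
```

```text
(no output)
```

View pics/comp0.png

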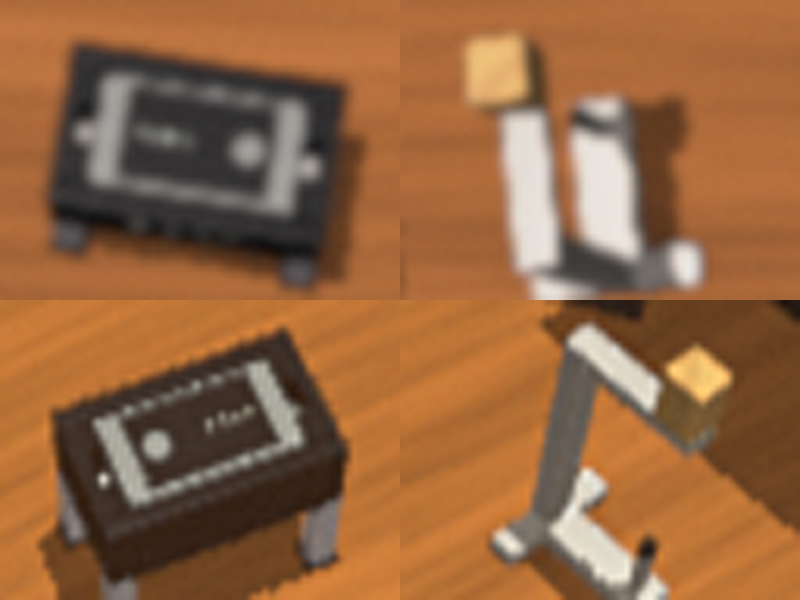

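```bash
cat > f0.py <<'E'
from h import *
def P(X,Y):
    ox,oy=[(233,152),(125,184),(237,186),(296,120)][(X>=400)+2*(Y>=300)]
    return np.array([(X%400+.5)/6.25-.5+ox,(Y%300+.5)/6.25-.5+oy])
o=[]
for sx,sy,t,s in [(1,1,(102,72),(302,440)),(1,-1,(307,98),(135,508)),(-1,-1,(293,215),(95,422)),(-1,1,(90,185),(265,362))]:
    o+=[("top",[.022*sx,.04*sy,.108],P(*t)),("scene",[.022*sx,.04*sy,.108],P(*s))]
for sx,sy,t,s in [(1,1,(78,45),(345,450)),(1,-1,(343,88),None),(-1,-1,None,(55,412)),(-1,1,None,(285,330))]:
    if t:o+=[("top",[.033*sx,.055*sy,.108],P(*t))]
    if s:o+=[("scene",[.033*sx,.055*sy,.108],P(*s))]
x,r=fit(o,[.5,0,0]);print("cradle",x,np.degrees(x[2]));print(r.round(1).tolist())
o=[]
for sx,sy,t,s in [(1,1,(465,38),(732,380)),(1,-1,(528,34),(705,408)),(-1,-1,(530,100),(666,378)),(-1,1,(470,106),(698,346))]:
    o+=[("top",[.012*sx,.011*sy,.176],P(*t)),("scene",[.012*sx,.011*sy,.176],P(*s))]
o+=[("scene",[0,0,.05],P(647,540)),("top",[.012,-.012,.01],P(628,98))]
x,r=fit(o,[.45,.25,0]);print("tool",x,np.degrees(x[2]));print(r.round(1).tolist())
E
python3 f0.py
```

```text
cradle [ 0.54897405 -0.02652425 -0.14113469] -8.086422069895976
[[0.7, -0.1], [0.7, -0.2], [0.3, 0.6], [-0.5, -0.4], [-0.1, -0.5], [-0.5, -0.3], [-0.3, -0.7], [-0.2, -0.9], [-0.8, -1.0], [0.8, -0.4], [1.3, -1.2], [-0.9, -0.1], [-0.1, -0.9]]
tool [0.48561559 0.25478592 0.11969418] 6.857971491550508
[[0.2, -0.1], [0.4, -0.5], [-0.3, -0.4], [-1.0, -1.2], [0.1, -0.6], [-0.8, -1.7], [0.0, -0.5], [-0.3, -0.3], [0.3, 0.1], [0.2, -0.5]]
```

```bash
cat >> f0.py <<'E'
for z,a,b in [(.142,(524,115),(540,262)),(.01,(601,125),(611,248))]:
    p,q=ray("top",P(*a),z),ray("top",P(*b),z);print("axis",np.degrees(np.arctan2(*(p-q)[::-1])),p,q)
for p in[(66,113),(85,275)]: print("screen",ray("top",p,.2),ray("top",p,0))
E
python3 f0.py|tail -4
```

```text
axis 9.335635020051477 [0.47261683 0.25339413] [0.41780304 0.24438302]
axis 7.525595059014491 [0.48598077 0.2555272 ] [0.43414824 0.24867976]
screen [0.66864723 0.43180887] [0.73723887 0.52548383]
screen [0.30467825 0.35848898] [0.29716227 0.4368324 ]
```

```bash
python3 -m crank '[{"z":0.06},{"z":0.12},{"x":0.03,"y":-0.05,"z":0.12,"rz":10},{"x":0.07,"y":-0.11,"z":0.12,"rz":20},{"x":0.1,"y":-0.165,"z":0.12,"rz":30},{"x":0.135,"y":-0.22,"z":0.12,"rz":32},{"x":0.17,"y":-0.275,"z":0.12,"rz":32},{"x":0.2,"y":-0.33,"z":0.12,"rz":32},{"x":0.2,"y":-0.33,"z":0.06,"rz":32},{"x":0.2,"y":-0.33,"z":0.02,"rz":32},{"x":0.2,"y":-0.33,"z":0.02,"rz":32}]'
```

```text
$[0]: bad value
```

```bash
python3 -m crank '[{"x":0,"y":0,"z":0.06,"rx":0,"ry":0,"rz":0,"claw":0.085},{"x":0,"y":0,"z":0.12,"rx":0,"ry":0,"rz":0,"claw":0.085},{"x":0.05,"y":-0.03,"z":0.12,"rx":0,"ry":0,"rz":10,"claw":0.085},{"x":0.09,"y":-0.07,"z":0.12,"rx":0,"ry":0,"rz":20,"claw":0.085},{"x":0.12,"y":-0.12,"z":0.12,"rx":0,"ry":0,"rz":30,"claw":0.085},{"x":0.15,"y":-0.17,"z":0.12,"rx":0,"ry":0,"rz":33,"claw":0.085},{"x":0.18,"y":-0.225,"z":0.12,"rx":0,"ry":0,"rz":33,"claw":0.085},{"x":0.2,"y":-0.28,"z":0.12,"rx":0,"ry":0,"rz":33,"claw":0.085},{"x":0.2036,"y":-0.331,"z":0.12,"rx":0,"ry":0,"rz":33,"claw":0.085},{"x":0.2036,"y":-0.331,"z":0.06,"rx":0,"ry":0,"rz":33,"claw":0.085},{"x":0.2036,"y":-0.331,"z":0.01,"rx":0,"ry":0,"rz":33,"claw":0.085},{"x":0.2036,"y":-0.331,"z":0.01,"rx":0,"ry":0,"rz":33,"claw":0.085}]'
```

```text
time: 1.6
ee_pos: [0.4835, 0.2538, 0.3091]
tcp_rot: [-3.14, -0.01, -3.015]
force: [0.9, -0.8, 1.2]
gripper_width: 0.997
gripper_force: 0.0
```

```bash
python3 -m crank '[{"x":0,"y":0,"z":-0.04,"rx":0,"ry":0,"rz":0.5,"claw":0.06},{"x":0,"y":0,"z":-0.07,"rx":0,"ry":0,"rz":0.5,"claw":0.06},{"x":0,"y":0,"z":-0.07,"rx":0,"ry":0,"rz":0.5,"claw":0.06},{"x":0,"y":0,"z":-0.07,"rx":0,"ry":0,"rz":0.5,"claw":0.06}]'
python3 - <<'E'
from h import *
t=env.snapshot("top");s=env.snapshot("scene");print(env.observe()["ee_pos"],env.observe()["tcp_rot"])
c=lambda im,x,y:cv2.resize(im[y:y+72,x:x+64],(400,450),interpolation=cv2.INTER_CUBIC)
cv2.imwrite("pics/c1.png",cv2.cvtColor(np.hstack([c(t,120,165),c(s,300,100)]),cv2.COLOR_RGB2BGR))
E
```

```text
time: 2.1
ee_pos: [0.4869, 0.2552, 0.2468]
tcp_rot: [3.141, 0.004, -3.005]
force: [-0.8, 0.1, -0.3]
gripper_width: 0.705
gripper_force: 0.0
[0.48685135 0.2550892  0.24663264] [ 3.14096861  0.00438314 -3.00550997]
```

View pics/c1.png

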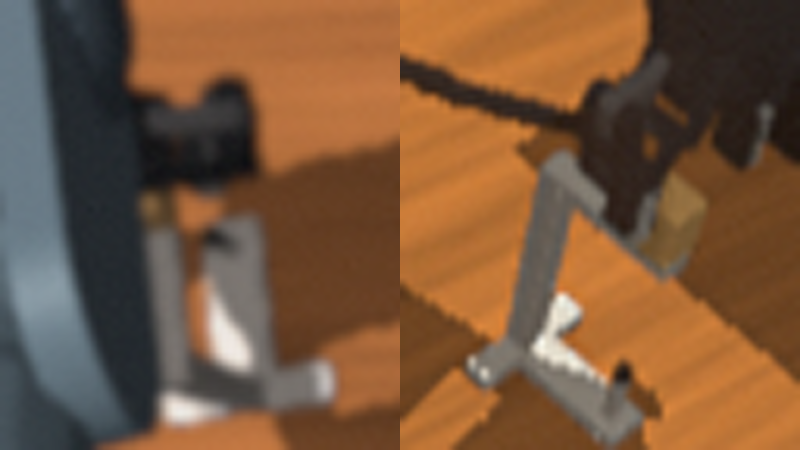

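The left (top) crop shows the gripper over the tool. In the right (scene) crop, one finger is in front of the wooden grip at about (630,190) and the other is behind it, so the grip lies between them. I'll go down and close.

```bash
python3 -m crank '[{"x":-0.001,"y":0,"z":-0.015,"rx":0,"ry":0,"rz":0,"claw":0.05},{"x":-0.001,"y":0,"z":-0.03,"rx":0,"ry":0,"rz":0,"claw":0.05},{"x":-0.001,"y":0,"z":-0.03,"rx":0,"ry":0,"rz":0,"claw":0.03},{"x":-0.001,"y":0,"z":-0.03,"rx":0,"ry":0,"rz":0,"claw":0.0},{"x":-0.001,"y":0,"z":-0.03,"rx":0,"ry":0,"rz":0,"claw":0.0},{"x":-0.001,"y":0,"z":-0.03,"rx":0,"ry":0,"rz":0,"claw":0.0},{"x":-0.001,"y":0,"z":-0.03,"rx":0,"ry":0,"rz":0,"claw":0.0}]'
```

```text
time: 3.08
ee_pos: [0.4846, 0.2546, 0.2138]
tcp_rot: [-3.142, -0.0, -3.006]
force: [-0.6, 0.1, -2.5]
gripper_width: 0.251
gripper_force: 59.7
```

```bash
python3 -m crank '[{"x":0,"y":0,"z":0.01,"rx":0,"ry":0,"rz":0,"claw":0},{"x":0,"y":0,"z":0.025,"rx":0,"ry":0,"rz":0,"claw":0},{"x":-0.01,"y":-0.03,"z":0.025,"rx":0,"ry":0,"rz":-3,"claw":0},{"x":-0.03,"y":-0.07,"z":0.025,"rx":0,"ry":0,"rz":-6,"claw":0},{"x":-0.05,"y":-0.11,"z":0.025,"rx":0,"ry":0,"rz":-9,"claw":0},{"x":-0.05,"y":-0.15,"z":0.025,"rx":0,"ry":0,"rz":-12,"claw":0},{"x":-0.05,"y":-0.19,"z":0.025,"rx":0,"ry":0,"rz":-15,"claw":0},{"x":-0.05,"y":-0.23,"z":0.025,"rx":0,"ry":0,"rz":-15.9,"claw":0},{"x":-0.05,"y":-0.255,"z":0.02,"rx":0,"ry":0,"rz":-15.9,"claw":0},{"x":-0.05,"y":-0.265,"z":0.01,"rx":0,"ry":0,"rz":-15.9,"claw":0},{"x":-0.05,"y":-0.265,"z":0.007,"rx":0,"ry":0,"rz":-15.9,"claw":0},{"x":-0.05,"y":-0.265,"z":0.007,"rx":0,"ry":0,"rz":-15.9,"claw":0}]'
python3 - <<'E'
from h import *
t=env.snapshot("top");s=env.snapshot("scene");o=env.observe();print(o["ee_pos"],o["tcp_rot"],o["force"],o["ft_torque"])
c=lambda im,x,y:cv2.resize(im[y:y+96,x:x+80],(400,480),interpolation=cv2.INTER_CUBIC)
cv2.imwrite("pics/c2.png",cv2.cvtColor(np.hstack([c(t,220,160),c(s,215,135)]),cv2.COLOR_RGB2BGR))
E
```

```text
time: 4.58
ee_pos: [0.4344, -0.0095, 0.2206]
tcp_rot: [3.141, -0.001, 3.001]
force: [-0.1, 0.5, -3.2]
gripper_width: 0.25
gripper_force: 60.0
[ 0.4347283  -0.00960192  0.22103312] [3.14143285e+00 1.41317645e-04 3.00131954e+00] [-0.04034103  0.34162062 -3.18341578] [ 0.00116583 -0.15169844  0.01089881]
```

View pics/c2.png

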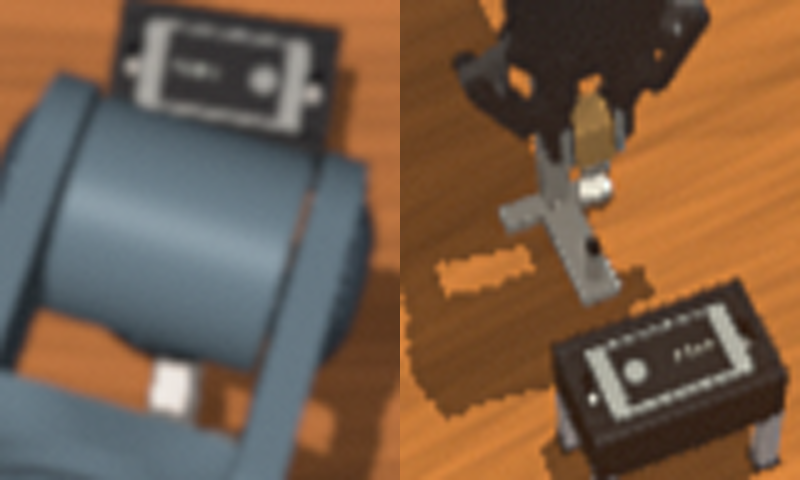

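The scene crop shows the tool in front of the cradle with its rod tip at (592,243), and the bar pointing at the front opening. Next I compare that tip position with the predicted one.

```bash
python3 - <<'E'
from h import *
R=lambda a:np.array([[np.cos(a),-np.sin(a),0],[np.sin(a),np.cos(a),0],[0,0,1]])
T=lambda l:R(-.1403)@np.array(l)+[.4354,-.0096,.007]
for l,p in [([0,0,.05],(192,243)),([.012,-.012,.01],(187,303)),([.012,.012,.01],(220,287))]:
    print(proj("scene",T(l))[0],(np.array(p)+.5)/5-.5+[215,135])
E
```

```text
[252.68203258 182.74202494] [253.  183.2]
[250.81626103 194.36570671] [252.  195.2]
[258.22408681 191.65279505] [258.6 192. ]
```

```bash
python3 -m crank '[{"x":0.01,"y":-0.0015,"z":-0.002,"rx":0,"ry":0,"rz":0,"claw":0},{"x":0.03,"y":-0.0045,"z":-0.002,"rx":0,"ry":0,"rz":0,"claw":0},{"x":0.05,"y":-0.0075,"z":-0.002,"rx":0,"ry":0,"rz":0,"claw":0},{"x":0.07,"y":-0.0105,"z":-0.002,"rx":0,"ry":0,"rz":0,"claw":0},{"x":0.09,"y":-0.0135,"z":-0.002,"rx":0,"ry":0,"rz":0,"claw":0},{"x":0.105,"y":-0.0155,"z":-0.002,"rx":0,"ry":0,"rz":0,"claw":0},{"x":0.1137,"y":-0.0169,"z":-0.002,"rx":0,"ry":0,"rz":0,"claw":0},{"x":0.1137,"y":-0.0169,"z":-0.002,"rx":0,"ry":0,"rz":0,"claw":0},{"x":0.1137,"y":-0.0169,"z":-0.002,"rx":0,"ry":0,"rz":0,"claw":0}]'
```

```text
time: 5.8
ee_pos: [0.5479, -0.0271, 0.2187]
tcp_rot: [3.141, -0.001, 3.0]
force: [0.9, -0.4, -3.8]
gripper_width: 0.256
gripper_force: 60.0
```

```bash
python3 -m crank '[{"x":0,"y":0,"z":0.003,"rx":0,"ry":0,"rz":0,"claw":0},{"x":0,"y":0,"z":0.004,"rx":0,"ry":0,"rz":0,"claw":0},{"x":0,"y":0,"z":0.005,"rx":0,"ry":0,"rz":0,"claw":0},{"x":0,"y":0,"z":0.0055,"rx":0,"ry":0,"rz":0,"claw":0},{"x":0,"y":0,"z":0.0055,"rx":0,"ry":0,"rz":0,"claw":0}]'
```

```text
time: 6.42
ee_pos: [0.5481, -0.0272, 0.2237]
tcp_rot: [3.141, -0.001, 3.0]
force: [2.4, -0.5, -9.5]
gripper_width: 0.248
gripper_force: 59.4
```

Contact with the shutter shows as about 6 N at TCP z 0.2237. I'll probe every 3 mm towards +y.

```bash
for k in 1; do :; done
python3 -m crank '[{"x":0,"y":0,"z":-0.003,"rx":0,"ry":0,"rz":0,"claw":0},{"x":0.0004,"y":0.003,"z":-0.003,"rx":0,"ry":0,"rz":0,"claw":0},{"x":0.0004,"y":0.003,"z":-0.001,"rx":0,"ry":0,"rz":0,"claw":0},{"x":0.0004,"y":0.003,"z":0,"rx":0,"ry":0,"rz":0,"claw":0},{"x":0.0004,"y":0.003,"z":0,"rx":0,"ry":0,"rz":0,"claw":0}]' | grep -E 'ee_pos|^force'
python3 -m crank '[{"x":0,"y":0,"z":-0.003,"rx":0,"ry":0,"rz":0,"claw":0},{"x":0.0004,"y":0.003,"z":-0.003,"rx":0,"ry":0,"rz":0,"claw":0},{"x":0.0004,"y":0.003,"z":-0.001,"rx":0,"ry":0,"rz":0,"claw":0},{"x":0.0004,"y":0.003,"z":0,"rx":0,"ry":0,"rz":0,"claw":0},{"x":0.0004,"y":0.003,"z":0,"rx":0,"ry":0,"rz":0,"claw":0}]' | grep -E 'ee_pos|^force'
python3 -m crank '[{"x":0,"y":0,"z":-0.003,"rx":0,"ry":0,"rz":0,"claw":0},{"x":0.0004,"y":0.003,"z":-0.003,"rx":0,"ry":0,"rz":0,"claw":0},{"x":0.0004,"y":0.003,"z":-0.001,"rx":0,"ry":0,"rz":0,"claw":0},{"x":0.0004,"y":0.003,"z":0,"rx":0,"ry":0,"rz":0,"claw":0},{"x":0.0004,"y":0.003,"z":0,"rx":0,"ry":0,"rz":0,"claw":0}]' | grep -E 'ee_pos|^force'
python3 -m crank '[{"x":0,"y":0,"z":-0.003,"rx":0,"ry":0,"rz":0,"claw":0},{"x":0.0004,"y":0.003,"z":-0.003,"rx":0,"ry":0,"rz":0,"claw":0},{"x":0.0004,"y":0.003,"z":-0.001,"rx":0,"ry":0,"rz":0,"claw":0},{"x":0.0004,"y":0.003,"z":0,"rx":0,"ry":0,"rz":0,"claw":0},{"x":0.0004,"y":0.003,"z":0,"rx":0,"ry":0,"rz":0,"claw":0}]' | grep -E 'ee_pos|^force'
python3 -m crank '[{"x":0,"y":0,"z":-0.003,"rx":0,"ry":0,"rz":0,"claw":0},{"x":0.0004,"y":0.003,"z":-0.003,"rx":0,"ry":0,"rz":0,"claw":0},{"x":0.0004,"y":0.003,"z":-0.001,"rx":0,"ry":0,"rz":0,"claw":0},{"x":0.0004,"y":0.003,"z":0,"rx":0,"ry":0,"rz":0,"claw":0},{"x":0.0004,"y":0.003,"z":0,"rx":0,"ry":0,"rz":0,"claw":0}]' | grep -E 'ee_pos|^force'
```

```text
ee_pos: [0.5485, -0.0241, 0.2237]
force: [2.2, 1.0, -9.7]
ee_pos: [0.5489, -0.0211, 0.2237]
force: [2.4, 0.2, -10.6]
ee_pos: [0.5493, -0.0181, 0.2237]
force: [2.2, 0.7, -9.7]
ee_pos: [0.5497, -0.0151, 0.2238]
force: [2.2, 0.0, -10.2]
ee_pos: [0.5501, -0.0121, 0.2238]
force: [1.5, 1.5, -10.2]
```

Solid from 0 to +15 mm, so the hole must be on the −y side.

```bash
python3 -m crank '[{"x":0,"y":0,"z":-0.003,"rx":0,"ry":0,"rz":0,"claw":0},{"x":-0.0013,"y":-0.009,"z":-0.003,"rx":0,"ry":0,"rz":0,"claw":0},{"x":-0.0025,"y":-0.018,"z":-0.003,"rx":0,"ry":0,"rz":0,"claw":0},{"x":-0.0025,"y":-0.018,"z":-0.001,"rx":0,"ry":0,"rz":0,"claw":0},{"x":-0.0025,"y":-0.018,"z":0,"rx":0,"ry":0,"rz":0,"claw":0},{"x":-0.0025,"y":-0.018,"z":0,"rx":0,"ry":0,"rz":0,"claw":0}]' | grep -E 'ee_pos|^force'
python3 -m crank '[{"x":0,"y":0,"z":-0.003,"rx":0,"ry":0,"rz":0,"claw":0},{"x":-0.0004,"y":-0.003,"z":-0.003,"rx":0,"ry":0,"rz":0,"claw":0},{"x":-0.0004,"y":-0.003,"z":-0.001,"rx":0,"ry":0,"rz":0,"claw":0},{"x":-0.0004,"y":-0.003,"z":0,"rx":0,"ry":0,"rz":0,"claw":0},{"x":-0.0004,"y":-0.003,"z":0,"rx":0,"ry":0,"rz":0,"claw":0}]' | grep -E 'ee_pos|^force'
python3 -m crank '[{"x":0,"y":0,"z":-0.003,"rx":0,"ry":0,"rz":0,"claw":0},{"x":-0.0004,"y":-0.003,"z":-0.003,"rx":0,"ry":0,"rz":0,"claw":0},{"x":-0.0004,"y":-0.003,"z":-0.001,"rx":0,"ry":0,"rz":0,"claw":0},{"x":-0.0004,"y":-0.003,"z":0,"rx":0,"ry":0,"rz":0,"claw":0},{"x":-0.0004,"y":-0.003,"z":0,"rx":0,"ry":0,"rz":0,"claw":0}]' | grep -E 'ee_pos|^force'
python3 -m crank '[{"x":0,"y":0,"z":-0.003,"rx":0,"ry":0,"rz":0,"claw":0},{"x":-0.0004,"y":-0.003,"z":-0.003,"rx":0,"ry":0,"rz":0,"claw":0},{"x":-0.0004,"y":-0.003,"z":-0.001,"rx":0,"ry":0,"rz":0,"claw":0},{"x":-0.0004,"y":-0.003,"z":0,"rx":0,"ry":0,"rz":0,"claw":0},{"x":-0.0004,"y":-0.003,"z":0,"rx":0,"ry":0,"rz":0,"claw":0}]' | grep -E 'ee_pos|^force'
python3 -m crank '[{"x":0,"y":0,"z":-0.003,"rx":0,"ry":0,"rz":0,"claw":0},{"x":-0.0004,"y":-0.003,"z":-0.003,"rx":0,"ry":0,"rz":0,"claw":0},{"x":-0.0004,"y":-0.003,"z":-0.001,"rx":0,"ry":0,"rz":0,"claw":0},{"x":-0.0004,"y":-0.003,"z":0,"rx":0,"ry":0,"rz":0,"claw":0},{"x":-0.0004,"y":-0.003,"z":0,"rx":0,"ry":0,"rz":0,"claw":0}]'
```

```text
ee_pos: [0.5475, -0.0307, 0.2237]
force: [1.9, -4.3, -9.9]
ee_pos: [0.5472, -0.0332, 0.2239]
force: [1.5, -0.6, -8.2]
ee_pos: [0.5472, -0.0363, 0.2247]
force: [-0.8, -0.5, -3.6]
ee_pos: [0.5467, -0.0393, 0.2247]
force: [0.2, -0.7, -3.7]
time: 12.8
ee_pos: [0.5463, -0.0423, 0.2246]
tcp_rot: [-3.142, 0.0, 3.0]
force: [0.4, 0.6, -3.1]
gripper_width: 0.246
gripper_force: 60.3
```

It's free at TCP y -0.036, -0.039 and -0.042. I go back to the middle and enter a little deeper.

```bash
python3 -m crank '[{"x":0,"y":0,"z":-0.003,"rx":0,"ry":0,"rz":0,"claw":0},{"x":0.0004,"y":0.003,"z":-0.003,"rx":0,"ry":0,"rz":0,"claw":0},{"x":0.0004,"y":0.003,"z":-0.001,"rx":0,"ry":0,"rz":0,"claw":0},{"x":0.0004,"y":0.003,"z":0,"rx":0,"ry":0,"rz":0,"claw":0},{"x":0.0004,"y":0.003,"z":0.0005,"rx":0,"ry":0,"rz":0,"claw":0},{"x":0.0004,"y":0.003,"z":0.001,"rx":0,"ry":0,"rz":0,"claw":0},{"x":0.0004,"y":0.003,"z":0.001,"rx":0,"ry":0,"rz":0,"claw":0}]' | grep -E 'ee_pos|^force'
python3 -m crank '[{"x":0,"y":0,"z":0.0005,"rx":0,"ry":0,"rz":0,"claw":0},{"x":0,"y":0,"z":0.001,"rx":0,"ry":0,"rz":0,"claw":0},{"x":0,"y":0,"z":0.001,"rx":0,"ry":0,"rz":0,"claw":0}]'| grep -E 'ee_pos|^force'
```

```text
ee_pos: [0.5466, -0.0393, 0.2254]
force: [0.6, -0.4, -3.7]
ee_pos: [0.5466, -0.0393, 0.2264]
force: [-0.4, 0.1, -2.1]
```

```bash
python3 -m crank '[{"x":-0.0001,"y":-0.001,"z":0,"rx":0,"ry":0,"rz":0,"claw":0},{"x":-0.0002,"y":-0.0017,"z":0,"rx":0,"ry":0,"rz":0,"claw":0},{"x":-0.0002,"y":-0.0017,"z":0,"rx":0,"ry":0,"rz":0,"claw":0}]'| grep -E 'ee_pos|^force'
python3 -m crank '[{"x":0.0002,"y":0.0017,"z":0,"rx":0,"ry":0,"rz":0,"claw":0},{"x":0.0004,"y":0.0034,"z":0,"rx":0,"ry":0,"rz":0,"claw":0},{"x":0.0004,"y":0.0034,"z":0,"rx":0,"ry":0,"rz":0,"claw":0}]'| grep -E 'ee_pos|^force'
```

```text
ee_pos: [0.5464, -0.041, 0.2263]
force: [0.2, 0.7, -2.8]
ee_pos: [0.5468, -0.0374, 0.2264]
force: [-0.3, 0.2, -1.9]
```

Both walls are just beyond ±1.8 mm, so the rod is centred at y −0.0392. I go back to the centre and rise to just below the battery, then start pressing.

```bash
python3 -m crank '[{"x":-0.0002,"y":-0.0017,"z":0,"rx":0,"ry":0,"rz":0,"claw":0},{"x":-0.0002,"y":-0.0017,"z":0.002,"rx":0,"ry":0,"rz":0,"claw":0},{"x":-0.0002,"y":-0.0017,"z":0.004,"rx":0,"ry":0,"rz":0,"claw":0},{"x":-0.0002,"y":-0.0017,"z":0.0055,"rx":0,"ry":0,"rz":0,"claw":0},{"x":-0.0002,"y":-0.0017,"z":0.0055,"rx":0,"ry":0,"rz":0,"claw":0}]'| grep -E 'ee_pos|^force'
python3 -m crank '[{"x":0,"y":0,"z":0.0003,"rx":0,"ry":0,"rz":0,"claw":0},{"x":0,"y":0,"z":0.0005,"rx":0,"ry":0,"rz":0,"claw":0},{"x":0,"y":0,"z":0.0005,"rx":0,"ry":0,"rz":0,"claw":0}]'| grep -E 'ee_pos|^force'
```

```text
ee_pos: [0.5465, -0.0392, 0.2317]
force: [0.4, 0.4, -6.0]
ee_pos: [0.5465, -0.0392, 0.2321]
force: [-0.8, -0.1, -5.4]
```

```bash
python3 -m crank '[{"x":0,"y":0,"z":0.0003,"rx":0,"ry":0,"rz":0,"claw":0},{"x":0,"y":0,"z":0.0005,"rx":0,"ry":0,"rz":0,"claw":0},{"x":0,"y":0,"z":0.0005,"rx":0,"ry":0,"rz":0,"claw":0}]'| grep -E 'ee_pos|^force'
python3 -m crank '[{"x":0,"y":0,"z":0.0003,"rx":0,"ry":0,"rz":0,"claw":0},{"x":0,"y":0,"z":0.0005,"rx":0,"ry":0,"rz":0,"claw":0},{"x":0,"y":0,"z":0.0005,"rx":0,"ry":0,"rz":0,"claw":0}]'| grep -E 'ee_pos|^force'
python3 -m crank '[{"x":0,"y":0,"z":0.0003,"rx":0,"ry":0,"rz":0,"claw":0},{"x":0,"y":0,"z":0.0005,"rx":0,"ry":0,"rz":0,"claw":0},{"x":0,"y":0,"z":0.0005,"rx":0,"ry":0,"rz":0,"claw":0}]'| grep -E 'time|ee_pos|^force'
```

```text
ee_pos: [0.5464, -0.0391, 0.2325]
force: [1.0, 0.0, -7.7]
ee_pos: [0.5464, -0.0392, 0.2329]
force: [1.2, 0.1, -10.7]
time: 16.92
ee_pos: [0.5464, -0.0393, 0.2336]
force: [0.1, 0.3, -12.6]
```

```bash
python3 -m crank '[{"x":0,"y":0,"z":0.0003,"rx":0,"ry":0,"rz":0,"claw":0},{"x":0,"y":0,"z":0.0005,"rx":0,"ry":0,"rz":0,"claw":0},{"x":0,"y":0,"z":0.0005,"rx":0,"ry":0,"rz":0,"claw":0}]'| grep -E 'ee_pos|^force'
python3 -m crank '[{"x":0,"y":0,"z":0.0003,"rx":0,"ry":0,"rz":0,"claw":0},{"x":0,"y":0,"z":0.0005,"rx":0,"ry":0,"rz":0,"claw":0},{"x":0,"y":0,"z":0.0005,"rx":0,"ry":0,"rz":0,"claw":0}]'| grep -E 'time|ee_pos|^force'
python3 -c "
from station import env
o=env.observe();print(o['tcp_rot'],o['ft_torque'])"
```

```text
ee_pos: [0.5466, -0.0395, 0.2345]
force: [-0.6, -2.0, -11.2]
time: 17.68
ee_pos: [0.5466, -0.0395, 0.2349]
force: [-1.1, -2.8, -10.7]
[-3.14091280e+00 -3.13733732e-05  3.00007934e+00] [-0.83565009  0.1145402  -0.04761253]
```

```bash
python3 -m crank '[{"x":0,"y":0,"z":0.0005,"rx":0,"ry":0,"rz":0,"claw":0},{"x":0,"y":0,"z":0.001,"rx":0,"ry":0,"rz":0,"claw":0},{"x":0,"y":0,"z":0.0015,"rx":0,"ry":0,"rz":0,"claw":0},{"x":0,"y":0,"z":0.0015,"rx":0,"ry":0,"rz":0,"claw":0}]'| grep -E 'ee_pos|^force'
python3 -m crank '[{"x":0,"y":0,"z":0.0005,"rx":0,"ry":0,"rz":0,"claw":0},{"x":0,"y":0,"z":0.001,"rx":0,"ry":0,"rz":0,"claw":0},{"x":0,"y":0,"z":0.0015,"rx":0,"ry":0,"rz":0,"claw":0},{"x":0,"y":0,"z":0.0015,"rx":0,"ry":0,"rz":0,"claw":0}]'| grep -E 'time|ee_pos|^force|rot'
```

```text
ee_pos: [0.5466, -0.0393, 0.2362]
force: [0.0, -3.3, -13.4]
time: 18.68
ee_pos: [0.5464, -0.0392, 0.2375]
tcp_rot: [3.142, -0.001, 3.0]
force: [1.1, -3.1, -16.5]
```

```bash
python3 -m crank '[{"x":0,"y":0,"z":0.0005,"rx":0,"ry":0,"rz":0,"claw":0},{"x":0,"y":0,"z":0.0005,"rx":0,"ry":0,"rz":0,"claw":0}]'| grep -E 'ee_pos|^force'
python3 -m crank '[{"x":0,"y":0,"z":0.0005,"rx":0,"ry":0,"rz":0,"claw":0},{"x":0,"y":0,"z":0.0005,"rx":0,"ry":0,"rz":0,"claw":0}]'| grep -E 'time|ee_pos|^force|rot'
python3 - <<'E'
from h import *
t=env.snapshot("top");s=env.snapshot("scene")
c=lambda im,x,y:cv2.resize(im[y:y+72,x:x+64],(400,450),interpolation=cv2.INTER_CUBIC)
cv2.imwrite("pics/c3.png",cv2.cvtColor(np.hstack([c(t,233,140),c(s,237,165)]),cv2.COLOR_RGB2BGR))
E
```

```text
ee_pos: [0.5466, -0.0392, 0.2387]
force: [-1.2, -3.8, -14.0]
time: 19.18
ee_pos: [0.5469, -0.0392, 0.2396]
tcp_rot: [3.141, 0.001, 3.0]
force: [-1.3, -3.0, -10.2]
```

View pics/c3.png

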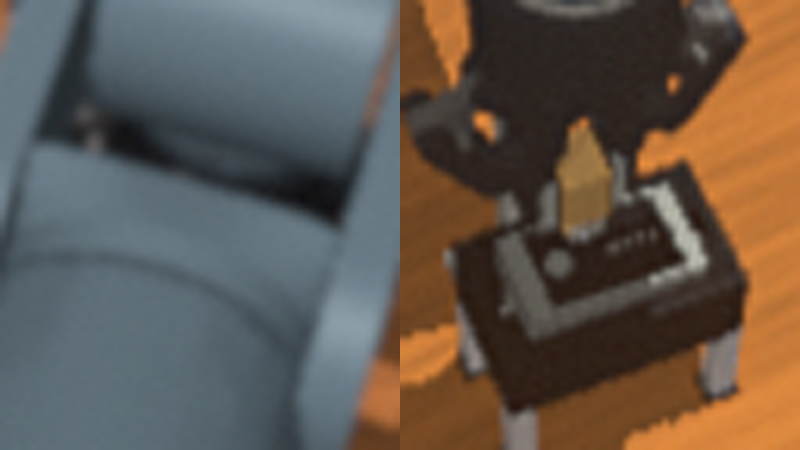

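The scene crop shows the battery rising, its −y end at (540,320) leading. I keep pressing.

```bash
python3 -m crank '[{"x":0,"y":0,"z":0.0005,"rx":0,"ry":0,"rz":0,"claw":0},{"x":0,"y":0,"z":0.001,"rx":0,"ry":0,"rz":0,"claw":0},{"x":0,"y":0,"z":0.001,"rx":0,"ry":0,"rz":0,"claw":0}]'| grep -E 'ee_pos|^force'
python3 -m crank '[{"x":0,"y":0,"z":0.0005,"rx":0,"ry":0,"rz":0,"claw":0},{"x":0,"y":0,"z":0.001,"rx":0,"ry":0,"rz":0,"claw":0},{"x":0,"y":0,"z":0.001,"rx":0,"ry":0,"rz":0,"claw":0}]'| grep -E 'ee_pos|^force'
python3 -m crank '[{"x":0,"y":0,"z":0.0005,"rx":0,"ry":0,"rz":0,"claw":0},{"x":0,"y":0,"z":0.001,"rx":0,"ry":0,"rz":0,"claw":0},{"x":0,"y":0,"z":0.001,"rx":0,"ry":0,"rz":0,"claw":0}]'| grep -E 'time|ee_pos|^force|rot'
```

```text
ee_pos: [0.5469, -0.0392, 0.2403]
force: [-0.7, -1.5, -10.5]
ee_pos: [0.5469, -0.0393, 0.2414]
force: [-0.2, -2.1, -9.5]
time: 20.4
ee_pos: [0.5469, -0.0393, 0.2423]
tcp_rot: [3.142, 0.001, 3.0]
force: [0.4, -0.8, -8.1]
```

```bash
python3 -m crank '[{"x":0,"y":0,"z":0.0005,"rx":0,"ry":0,"rz":0,"claw":0},{"x":0,"y":0,"z":0.001,"rx":0,"ry":0,"rz":0,"claw":0},{"x":0,"y":0,"z":0.0015,"rx":0,"ry":0,"rz":0,"claw":0},{"x":0,"y":0,"z":0.002,"rx":0,"ry":0,"rz":0,"claw":0}]'| grep -E 'ee_pos|^force'
python3 -m crank '[{"x":0,"y":0,"z":0.0005,"rx":0,"ry":0,"rz":0,"claw":0},{"x":0,"y":0,"z":0.001,"rx":0,"ry":0,"rz":0,"claw":0},{"x":0,"y":0,"z":0.001,"rx":0,"ry":0,"rz":0,"claw":0}]'| grep -E 'ee_pos|^force'
python3 -m crank '[{"x":0,"y":0,"z":0.0005,"rx":0,"ry":0,"rz":0,"claw":0},{"x":0,"y":0,"z":0.001,"rx":0,"ry":0,"rz":0,"claw":0},{"x":0,"y":0,"z":0.001,"rx":0,"ry":0,"rz":0,"claw":0}]'| grep -E 'time|ee_pos|^force|rot'
```

```text
ee_pos: [0.5467, -0.0393, 0.2439]
force: [0.7, -0.7, -8.5]
ee_pos: [0.5466, -0.0393, 0.245]
force: [1.2, -1.2, -8.0]
time: 21.65
ee_pos: [0.5468, -0.0392, 0.2465]
tcp_rot: [3.141, 0.001, 3.0]
force: [-0.0, -0.7, -4.3]
```

```bash
python3 -m crank '[{"x":0,"y":0,"z":0.0005,"rx":0,"ry":0,"rz":0,"claw":0},{"x":0,"y":0,"z":0.001,"rx":0,"ry":0,"rz":0,"claw":0},{"x":0,"y":0,"z":0.001,"rx":0,"ry":0,"rz":0,"claw":0}]'| grep -E 'ee_pos|^force'
python3 -m crank '[{"x":0,"y":0,"z":0.0005,"rx":0,"ry":0,"rz":0,"claw":0},{"x":0,"y":0,"z":0.001,"rx":0,"ry":0,"rz":0,"claw":0},{"x":0,"y":0,"z":0.001,"rx":0,"ry":0,"rz":0,"claw":0}]'| grep -E 'ee_pos|^force'
python3 -m crank '[{"x":0,"y":0,"z":0.0005,"rx":0,"ry":0,"rz":0,"claw":0},{"x":0,"y":0,"z":0.001,"rx":0,"ry":0,"rz":0,"claw":0},{"x":0,"y":0,"z":0.001,"rx":0,"ry":0,"rz":0,"claw":0}]'| grep -E 'time|ee_pos|^force|rot'
python3 - <<'E'
from h import *
s=env.snapshot("scene")
c=lambda im,x,y:cv2.resize(im[y:y+72,x:x+80],(800,600)[:0] or (640,576),interpolation=cv2.INTER_CUBIC)
cv2.imwrite("pics/c4.png",cv2.cvtColor(c(s,230,165),cv2.COLOR_RGB2BGR))
E
```

```text
ee_pos: [0.5467, -0.0392, 0.2471]
force: [0.3, -0.2, -5.0]
ee_pos: [0.5466, -0.0392, 0.2478]
force: [-0.4, 0.4, -5.3]
time: 22.78
ee_pos: [0.5466, -0.0392, 0.2489]
tcp_rot: [-3.142, -0.0, 3.0]
force: [0.5, 0.9, -5.3]
```

View pics/c4.png

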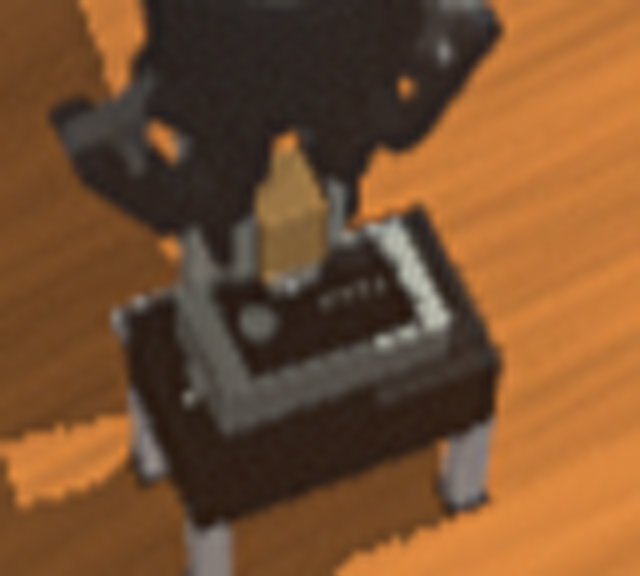

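The battery is tilted: the −y end is well up and the +y end is still following. I keep raising gently.

```bash
python3 -m crank '[{"x":0,"y":0,"z":0.0005,"rx":0,"ry":0,"rz":0,"claw":0},{"x":0,"y":0,"z":0.001,"rx":0,"ry":0,"rz":0,"claw":0},{"x":0,"y":0,"z":0.001,"rx":0,"ry":0,"rz":0,"claw":0}]'| grep -E 'ee_pos|^force'
python3 -m crank '[{"x":0,"y":0,"z":0.0005,"rx":0,"ry":0,"rz":0,"claw":0},{"x":0,"y":0,"z":0.001,"rx":0,"ry":0,"rz":0,"claw":0},{"x":0,"y":0,"z":0.001,"rx":0,"ry":0,"rz":0,"claw":0}]'| grep -E 'ee_pos|^force'
python3 -m crank '[{"x":0,"y":0,"z":0.0005,"rx":0,"ry":0,"rz":0,"claw":0},{"x":0,"y":0,"z":0.001,"rx":0,"ry":0,"rz":0,"claw":0},{"x":0,"y":0,"z":0.001,"rx":0,"ry":0,"rz":0,"claw":0}]'| grep -E 'time|ee_pos|^force|rot'
python3 - <<'E'
from h import *
s=env.snapshot("scene")
cv2.imwrite("pics/c5.png",cv2.cvtColor(cv2.resize(s[165:237,230:310],(640,576),interpolation=cv2.INTER_CUBIC),cv2.COLOR_RGB2BGR))
E
```

```text
ee_pos: [0.5466, -0.0393, 0.25]
force: [0.4, -0.1, -5.6]
ee_pos: [0.5466, -0.0392, 0.2509]
force: [0.0, 0.6, -5.3]
time: 23.95
ee_pos: [0.5467, -0.0393, 0.252]
tcp_rot: [-3.141, 0.0, 3.0]
force: [0.1, 0.2, -6.3]
```

View pics/c5.png

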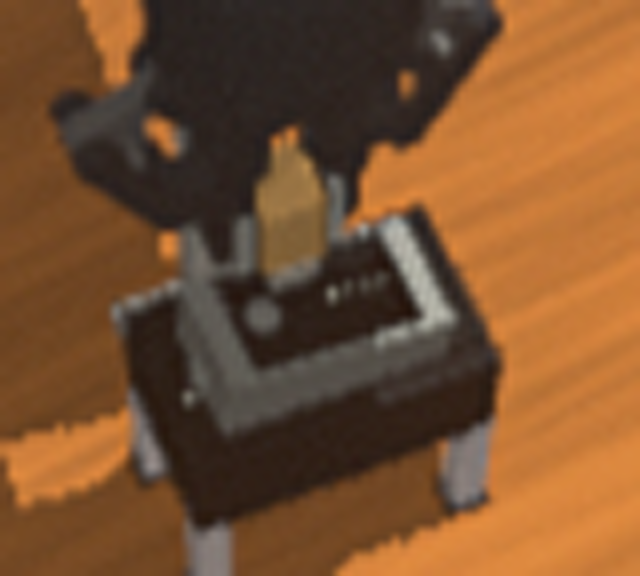

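```bash
cat > hz.py <<'E'
from h import *
import sys
def hz(p,l):
    uv=(np.array(p)+.5)/8-.5+[230,165];a=-.1411;c,s=np.cos(a),np.sin(a)
    xy=[.549+c*l[0]-s*l[1],-.0265+s*l[0]+c*l[1]]
    r=least_squares(lambda z:(proj("scene",[*xy,z[0]])[0]-uv),[.11]);return 1000*(r.x[0]-.108),r.fun
print("y-",hz(eval(sys.argv[1]),(.022,-.04)),"y+",hz(eval(sys.argv[2]),(.022,.04)))
E
python3 hz.py "(245,380)" "(455,318)"; python3 hz.py "(238,395)" "(450,325)"
```

```text
y- (np.float64(35.272381404079105), array([-2.64319351,  0.07084786])) y+ (np.float64(19.21142738461269), array([-0.37194352, -0.04261427]))
y- (np.float64(25.180480219333376), array([-1.71859449,  0.04607565])) y+ (np.float64(14.175750381074076), array([0.14600256, 0.01672918]))
```

```bash
python3 -m crank '[{"x":0,"y":0,"z":0.0005,"rx":0,"ry":0,"rz":0,"claw":0},{"x":0,"y":0,"z":0.001,"rx":0,"ry":0,"rz":0,"claw":0},{"x":0,"y":0,"z":0.0015,"rx":0,"ry":0,"rz":0,"claw":0},{"x":0,"y":0,"z":0.0015,"rx":0,"ry":0,"rz":0,"claw":0}]'| grep -E 'ee_pos|^force'
python3 -m crank '[{"x":0,"y":0,"z":-0.004,"rx":0,"ry":0,"rz":0,"claw":0},{"x":0,"y":0,"z":-0.009,"rx":0,"ry":0,"rz":0,"claw":0},{"x":0,"y":0,"z":-0.014,"rx":0,"ry":0,"rz":0,"claw":0},{"x":0,"y":0,"z":-0.014,"rx":0,"ry":0,"rz":0,"claw":0},{"x":0,"y":0,"z":-0.014,"rx":0,"ry":0,"rz":0,"claw":0}]'
python3 - <<'E'
from h import *
s=env.snapshot("scene")
cv2.imwrite("pics/c6.png",cv2.cvtColor(cv2.resize(s[165:237,230:310],(640,576),interpolation=cv2.INTER_CUBIC),cv2.COLOR_RGB2BGR))
E
```

```text
ee_pos: [0.5467, -0.0393, 0.2535]
force: [1.7, -0.4, -5.8]
time: 25.12
ee_pos: [0.5468, -0.0393, 0.2396]
tcp_rot: [-3.142, 0.0, 3.0]
force: [0.0, 0.5, -3.5]
gripper_width: 0.252
gripper_force: 61.4
```

View pics/c6.png

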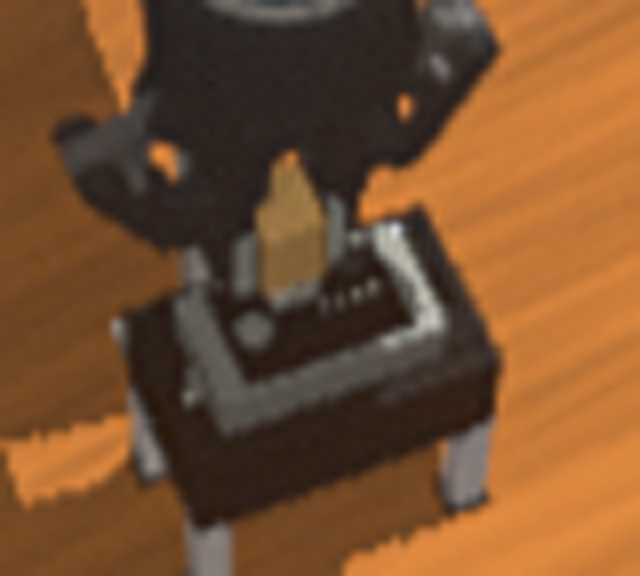

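The battery stays up without the rod (force is back to the tool's weight). To check that it's level I measure how far the strips shifted from the first picture.

```bash
cat > lv.py <<'E'
from h import *
a=cv2.cvtColor(cv2.imread("pics/scene0.png"),cv2.COLOR_BGR2GRAY).astype(np.float32)
s=env.snapshot("scene");cv2.imwrite("pics/last.png",cv2.cvtColor(s,cv2.COLOR_RGB2BGR))
b=cv2.cvtColor(s,cv2.COLOR_RGB2GRAY).astype(np.float32)
ang=-.1411;c,sn=np.cos(ang),np.sin(ang)
W=lambda l,z:[.549+c*l[0]-sn*l[1],-.0265+sn*l[0]+c*l[1],z]
for nm,l in [("y+",(.008,.036)),("y+far",(-.01,.036)),("y-",(.012,-.036)),("edge",(.02,0)),("leg+",None)]:
    if l is None: p=proj("scene",W((.033,.049),.03))[0]
    else: p=proj("scene",W(l,.108))[0]
    x,y=np.round(p).astype(int);h=6
    T=a[y-h:y+h+1,x-h:x+h+1]
    S=b[y-h-8:y+h+5,x-h-4:x+h+5]
    r=cv2.matchTemplate(S,T,cv2.TM_CCOEFF_NORMED);_,m,_,q=cv2.minMaxLoc(r)
    M=np.float32([[1,0,x-h+q[0]-4],[0,1,y-h+q[1]-8]])
    try:
        cc,M=cv2.findTransformECC(T,b,M,cv2.MOTION_TRANSLATION,(3,200,1e-5));d=M[:,2]-[x-h,y-h]
    except Exception as e: d=np.array([q[0]-4,q[1]-8.]);cc=m
    g=(proj("scene",W(l,.118))-proj("scene",W(l,.108)))[0] if l else [0,-2]
    print(nm,d.round(2),round(cc,2),"mm",round(float(10*d@g/np.dot(g,g)),1), np.round(g,2))
print(env.observe()["time"])
E
python3 lv.py
```

```text
y+ [ 0.11 -2.76] 0.78 mm 15.0 [ 0.17 -1.84]
y+far [ 0.44 -2.17] 0.58 mm 11.7 [ 0.15 -1.87]
y- [-0.46 -1.76] 0.8 mm 10.0 [-0.05 -1.77]
edge [-1.11 -1.18] 0.89 mm 6.3 [ 0.08 -1.79]
leg+ [ 0.22 -0.13] 0.99 mm 0.7 [ 0 -2]
25.225
```

The +y strip reads 15 mm up; the others are shadowed. I draw the tool out and check with a clear view before setting it down.

```bash
python3 -m crank '[{"x":0,"y":0,"z":-0.005,"rx":0,"ry":0,"rz":0,"claw":0},{"x":0,"y":0,"z":-0.011,"rx":0,"ry":0,"rz":0,"claw":0},{"x":0,"y":0,"z":-0.017,"rx":0,"ry":0,"rz":0,"claw":0},{"x":0,"y":0,"z":-0.0205,"rx":0,"ry":0,"rz":0,"claw":0},{"x":0,"y":0,"z":-0.0205,"rx":0,"ry":0,"rz":0,"claw":0},{"x":-0.01,"y":0.0014,"z":-0.0205,"rx":0,"ry":0,"rz":0,"claw":0},{"x":-0.03,"y":0.0043,"z":-0.0205,"rx":0,"ry":0,"rz":0,"claw":0},{"x":-0.055,"y":0.0078,"z":-0.0205,"rx":0,"ry":0,"rz":0,"claw":0},{"x":-0.08,"y":0.0114,"z":-0.0205,"rx":0,"ry":0,"rz":0,"claw":0},{"x":-0.105,"y":0.015,"z":-0.0205,"rx":0,"ry":0,"rz":0,"claw":0},{"x":-0.13,"y":0.0185,"z":-0.0205,"rx":0,"ry":0,"rz":0,"claw":0},{"x":-0.14,"y":0.02,"z":-0.0205,"rx":0,"ry":0,"rz":0,"claw":0},{"x":-0.14,"y":0.02,"z":-0.0205,"rx":0,"ry":0,"rz":0,"claw":0}]'
python3 lv.py
python3 - <<'E'
from h import *
s=cv2.imread("pics/last.png");t=cv2.cvtColor(env.snapshot("top"),cv2.COLOR_RGB2BGR)
f=lambda im,x,y,w:cv2.resize(im[y:y+w,x:x+w],(400,400),interpolation=cv2.INTER_CUBIC)
cv2.imwrite("pics/c7.png",np.hstack([f(s,237,180,64),f(t,233,145,64)]))
E
```

```text
time: 26.85
ee_pos: [0.4065, -0.0192, 0.2192]
tcp_rot: [-3.141, 0.001, 3.0]
force: [0.4, 0.7, -4.2]
gripper_width: 0.251
gripper_force: 61.4
y+ [-0.19 -2.77] 0.92 mm 14.8 [ 0.17 -1.84]
y+far [ 0.45 -1.68] 0.73 mm 9.1 [ 0.15 -1.87]
y- [-0.27 -2.64] 0.92 mm 14.9 [-0.05 -1.77]
edge [ 0.17 -2.63] 0.95 mm 14.7 [ 0.08 -1.79]
leg+ [ 0.22 -0.13] 0.99 mm 0.7 [ 0 -2]
26.9
```

View pics/c7.png

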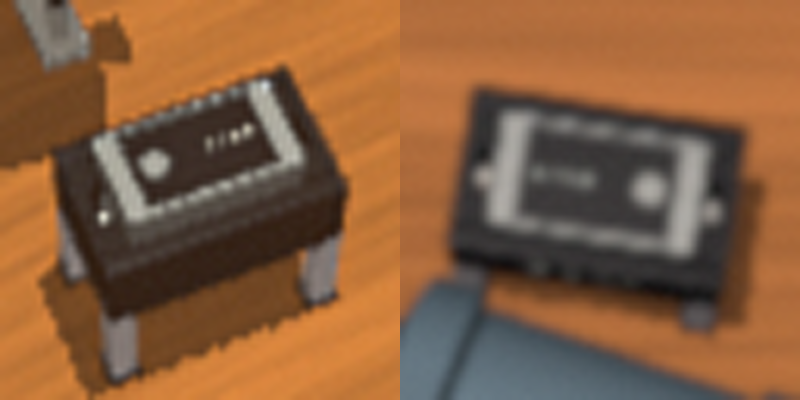

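With the view clear, the battery stands level: +y strip 14.8 mm, −y strip 14.9 mm, front edge 14.7 mm. Now I set the tool down.

```bash
python3 -m crank '[{"x":0,"y":0,"z":-0.002,"rx":0,"ry":0,"rz":0,"claw":0},{"x":0,"y":0,"z":-0.004,"rx":0,"ry":0,"rz":0,"claw":0},{"x":0,"y":0,"z":-0.005,"rx":0,"ry":0,"rz":0,"claw":0},{"x":0,"y":0,"z":-0.005,"rx":0,"ry":0,"rz":0,"claw":0}]' | grep -E 'ee_pos|^force'
python3 -m crank '[{"x":0,"y":0,"z":-0.0005,"rx":0,"ry":0,"rz":0,"claw":0},{"x":0,"y":0,"z":-0.0005,"rx":0,"ry":0,"rz":0,"claw":0},{"x":0,"y":0,"z":-0.0005,"rx":0,"ry":0,"rz":0,"claw":0}]'
```

```text
ee_pos: [0.4066, -0.0192, 0.2137]
force: [0.1, 0.2, -3.4]
time: 27.82
ee_pos: [0.4066, -0.0193, 0.2134]
tcp_rot: [-3.142, 0.0, 3.0]
force: [-0.6, -0.3, -3.3]
gripper_width: 0.253
gripper_force: 61.4
```

```bash
python3 -m crank '[{"x":0,"y":0,"z":-0.0005,"rx":0,"ry":0,"rz":0,"claw":0},{"x":0,"y":0,"z":-0.0005,"rx":0,"ry":0,"rz":0,"claw":0}]'| grep -E 'ee_pos|^force'
python3 -m crank '[{"x":0,"y":0,"z":-0.0005,"rx":0,"ry":0,"rz":0,"claw":0},{"x":0,"y":0,"z":-0.0005,"rx":0,"ry":0,"rz":0,"claw":0}]'| grep -E 'ee_pos|^force'
python3 -m crank '[{"x":0,"y":0,"z":-0.0005,"rx":0,"ry":0,"rz":0,"claw":0},{"x":0,"y":0,"z":-0.0005,"rx":0,"ry":0,"rz":0,"claw":0}]'| grep -E 'ee_pos|^force'
```

```text
ee_pos: [0.4069, -0.0193, 0.2132]
force: [0.5, -0.4, -1.1]
ee_pos: [0.4071, -0.0194, 0.2131]
force: [0.0, -0.3, 3.0]
ee_pos: [0.4072, -0.0194, 0.2131]
force: [-1.2, -0.1, 6.9]
```

Touched down. I back off the small preload, release and rise straight up.

```bash
python3 -m crank '[{"x":0,"y":0,"z":0.0008,"rx":0,"ry":0,"rz":0,"claw":0},{"x":0,"y":0,"z":0.0008,"rx":0,"ry":0,"rz":0,"claw":0.03},{"x":0,"y":0,"z":0.0008,"rx":0,"ry":0,"rz":0,"claw":0.04},{"x":0,"y":0,"z":0.0008,"rx":0,"ry":0,"rz":0,"claw":0.05},{"x":0,"y":0,"z":0.0008,"rx":0,"ry":0,"rz":0,"claw":0.05},{"x":0,"y":0,"z":0.015,"rx":0,"ry":0,"rz":0,"claw":0.05},{"x":0,"y":0,"z":0.04,"rx":0,"ry":0,"rz":0,"claw":0.05},{"x":0,"y":0,"z":0.08,"rx":0,"ry":0,"rz":0,"claw":0.05},{"x":0,"y":0,"z":0.13,"rx":0,"ry":0,"rz":0,"claw":0.05},{"x":0,"y":0,"z":0.13,"rx":0,"ry":0,"rz":0,"claw":0.05},{"x":0,"y":0,"z":0.13,"rx":0,"ry":0,"rz":0,"claw":0.05}]'
python3 lv.py | head -4
python3 - <<'E'
from h import *
# tool check: match predicted tool points against wood-grip colour centroid and rod tip in scene
s=cv2.imread("pics/last.png")
hsv=cv2.cvtColor(s,cv2.COLOR_BGR2HSV)
R=lambda a:np.array([[np.cos(a),-np.sin(a),0],[np.sin(a),np.cos(a),0],[0,0,1]])
T=lambda l:R(-.1403)@np.array(l)+[.4072,-.0194,0]
for l in([0,0,.05],[0,0,.176],[0,0,.159]):print(l,proj("scene",T(l))[0])
u,v=proj("scene",T([0,0,.05]))[0].astype(int)
g=cv2.cvtColor(s,cv2.COLOR_BGR2GRAY);print(u,v);print(g[v-5:v+7,u-6:u+7])
E
```

```text
time: 29.95
ee_pos: [0.4065, -0.0192, 0.3422]
tcp_rot: [-3.141, 0.0, 3.0]
force: [-0.1, 0.4, -0.1]
gripper_width: 0.584
gripper_force: 0.0
y+ [-0.2  -2.77] 0.91 mm 14.8 [ 0.17 -1.84]
y+far [ 0.45 -1.65] 0.73 mm 9.0 [ 0.15 -1.87]
y- [-0.25 -2.65] 0.92 mm 14.9 [-0.05 -1.77]
edge [ 0.23 -2.64] 0.95 mm 14.8 [ 0.08 -1.79]
[0, 0, 0.05] [245.05124934 178.56173459]
[0, 0, 0.176] [243.0602144 152.7399475]
[0, 0, 0.159] [243.35416808 156.55671662]
245 178
[[122 120 128 218 228 151 113 124 132 140 142 146 144]
 [125 122 120 165 223 216 147 136 141 148 145 145 142]
 [125 123 119 128 221 228 166 143 145 143 141 140 141]
 [124 125 120 127 221 229 218 159 141 142 141 139 138]
 [127 126 122 130 222 232 228 166 141 141 140 139 136]
 [126 126 122 131 225 232 181 176 147 140 138 135 133]
 [125 126 124 126 170 193 107 108 110 130 132 130 132]
 [112 126 126 124 130 146  63  46 116 133 131 130 128]
 [ 93 126 127 126 131 160  69  40 104 148 131 127 129]
 [ 85 113 126 126 129 141  85  70 125 217 151 130 133]
 [ 83  95 126 129 129 137 102  97 135 230 162 139 143]
 [ 77  81 115 127 129 132 107 103 112 166 143 144 141]]
```

```bash
python3 -c "
from station import env
print(env.close_job())"
```

```text
the job is handed in; nothing more can be done
None
```

I handed the job in at about 30 s: the battery stands level about 15 mm proud on its catches, and the tool stands on the desk about 140 mm from the cradle's centre; the hand-in returned no verdict.

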